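Sweep the loose moth rings into the shelf holder

TASK

Sweep the three loose wooden rings along the shelf into the three-sided holder, so that all three lie flat and completely inside it. Only push them: do not lift, tip or stack them, and leave everything else on the shelf where it is.

Things in the scene. Friction and masses are not known exactly. Their poses are not given: they have to be found in the camera images.
- ring_a: one of three identical, loose wooden moth-repellent rings (22 g), lying flat: 50 mm outside diameter, 18 mm hole, 16 mm thick. Origin: centre of its underside; z up. They slide on the shelf and do not roll.
- ring_b: one of three identical, loose wooden moth-repellent rings (22 g), lying flat: 50 mm outside diameter, 18 mm hole, 16 mm thick. Origin: centre of its underside; z up. They slide on the shelf and do not roll.
- ring_c: one of three identical, loose wooden moth-repellent rings (22 g), lying flat: 50 mm outside diameter, 18 mm hole, 16 mm thick. Origin: centre of its underside; z up. They slide on the shelf and do not roll.
- holder: three-sided plywood holder fixed to the shelf, no floor and no step: inside 140 mm deep (its x) by 180 mm wide (its y), walls 8 mm thick, 36 mm high at the back (+x) and both sides. Origin: centre of the inside area at shelf level; the open mouth is at x = -70 mm. It stands on the robot's left, its mouth facing right (world -y), turned up to 12 degrees either way.
- vase: small glass vase, loose and upright, 48 mm across, 64 mm tall; origin: centre of its foot. To be left alone.
- tin: round metal polish tin with no hole, loose, 51 mm across, 25 mm tall; origin: centre of its underside. To be left alone.
- torch: yellow plastic torch lying on the shelf near the robot, 40 mm thick, 145 mm long along its x (from -87 to +58 mm, head to +x); origin at shelf level. To be left alone.
- brush: wooden clothes brush lying bristles down, 215 mm long along its x (from -115 mm, the handle's end, to +100 mm), 45 mm wide, 30 mm high; origin at shelf level. To be left alone.
- opener: flat steel bottle opener lying on the shelf among the rings, 97 mm long along its x (from -49 mm, handle, to +48 mm, open rectangular head), 28 mm wide, 5 mm thick; origin at shelf level. To be left alone.
Mind the look-alikes: they are no part of the job. What is shaped like the ring_b but yellow is not meant.

How it is judged (in metres and radians):
At the end, for the whole second after the job is handed in: all three rings lie flat on the shelf, at rest, each completely within the holder's walls and behind the line of its mouth (2 mm over the line is allowed) (x of ring_a in the frame of holder between -0.047 and 0.06 m and y of ring_a in the frame of holder between -0.07 and 0.07 m and height (world z) of each of ring_a, ring_b, ring_c below 0.006 m and angle between each of ring_a, ring_b, ring_c's own z axis and vertical below 0.1 rad and linear speed of each of ring_a, ring_b, ring_c below 0.02 m/s and x of ring_b in the frame of holder between -0.047 and 0.06 m and y of ring_b in the frame of holder between -0.07 and 0.07 m and x of ring_c in the frame of holder between -0.047 and 0.06 m and y of ring_c in the frame of holder between -0.07 and 0.07 m); the robot touches nothing.
It fails at once if a wooden ring is lifted off the shelf (more than 8 mm), stacked, or tipped (more than about 20 degrees) (height (world z) of any of ring_a, ring_b, ring_c above 0.008 m or angle between any of ring_a, ring_b, ring_c's own z axis and vertical above 0.35 rad).
It fails at once if the glass vase: moved more than 15 mm or tipped (distance of vase from where it was at the start of the episode above 0.015 m or angle between vase's own z axis and vertical above 0.3 rad).
It fails at once if the polish tin, torch, clothes brush, bottle opener: moved more than 15 mm or tipped (distance of any of tin, torch, brush, opener from where it was at the start of the episode above 0.015 m or angle between any of tin, torch, brush, opener's own z axis and vertical above 0.3 rad).
It also fails if it takes over 69 s, if anything falls off the work surface, if the arm or the gripper's body presses on something with over 40 N, if the wrist force passes 120 N, or if a joint passes its speed limit or range.

ROBOT

A 6-joint arm with a two-finger parallel gripper is mounted at the origin on the work surface. World frame = base frame: x ahead of the robot, y to its left, z up, the work surface at z = 0. Lengths are in m, angles in degrees, forces in N, time in s.
With the tool pointing down it reaches from about 0.35 to 0.95 m from the base axis. Payload 17.4 kg.
Tool frame: the origin (TCP) lies between the finger pads; the fingertips stand robot.finger_overhang ahead of it and the grasp point (between the pads) lies 5 mm behind it (robot.finger_overhang is the distance from the TCP to the fingertips, in m); z points along the fingers, y is the line along which they close (so a half turn about z gives the same grasp; the last joint's range is limited). The gripper opens to 93 mm and grips with 3 to 60 N. Pads are 15 mm wide; open, the fingers measure 128 mm over their backs; the gripper's body (75 mm by 188 mm) begins 65 mm behind the grasp point.
Start: joints at [74.209, 6.646, 82.598, -0, 90.757, -2.166], TCP at [0.159, 0.656, 0.233] pointing down, gripper open.
Joint ranges: [-162.19, 162.19], [-47.58, 125.68], [4.15, 143.07], [-65.23, 245.23], [0.69, 171.88], [-170.13, 170.13]. Speed limits (degrees/s): [108.29, 108.29, 127.2, 180, 180, 180].

INTERFACE

Orientations are given as a 3x3 rotation matrix whose columns are the frame's x, y, z axes.
In Python, from rig import robot gives the robot as it stands.
- The arm moves only by the tool jog_arm, never from a script. Its argument "targets" is a list of rows, each an object with "twist": the turn, a rotation vector about the tool's x, y, z in degrees, a list of three; "offset": the shift along the tool's x, y, z in mm, a list of three; "claw": the closure in counts, from 0 (fully open) to 255 (shut). In form: [{"twist": [wx, wy, wz], "offset": [dx, dy, dz], "claw": claw}, ...]. A call has 1 to 8 rows; each row is the pose to reach, as a shift and turn from the pose commanded when the call began, along the tool's axes at that moment; what a row does not reach only later rows make up. A row lasts 1/8 s, in which the tool goes at most 62.5 mm and 10.7 degrees, less where a joint would pass 70% of its speed; a pose out of reach is approached as far as the arm can. A call with a gripper value outside its range is refused whole. The fingers move at their own pace and stop on an object; the grip force is fixed at half the most. Time passes only in rows, so rows that repeat a pose let the fingers close. It gives the time, the measured TCP pose, the force, the opening and the grip force at its end, in the units of the state.
- robot.state(): the state, without advancing time (a new reading comes with each control period).
- robot.read_camera(name): name is "scene" or "top" or "wrist"; returns a dict with "frame" (420x560x3 uint8, red, green, blue), "range_z" (420x560 float32, m along the optical axis (not along the pixel's ray), 0 where there is no reading), "fovy" (degrees; the focal length in pixels is half the picture's height over the tangent of half this angle, whatever the lens; pixels are square), "cx", "cy" (the principal point, pixels), "dist" ([k1, k2, p1, p2, k3] as OpenCV has them; the pictures are not rectified), "extrinsics" (4x4, takes a point from camera to world coordinates). Camera axes: x right, y down, z forward; pixel columns grow to the right and rows downward; lengths in m; the calibration is good to about 2 mm. A picture is of the moment at which its call begins.
- robot.job_done(): hands the job in; it is judged then, once.
The state is a dict: "t": time; "q": joint angles; "qvel": joint speeds; "joint_efforts": joint torques, N m; "eef_pos": TCP position; "orientation": TCP orientation; "wrist_force": force on the tool from outside, world axes, zero at the start; "ft_torque": the same for the moment, N m; "finger_gap": finger opening in m; "gripper_force": force on a finger pad.
Only numpy, scipy, OpenCV 4.12 (cv2) and the standard library are available. Lean on these libraries where they do the work, as an engineer would, in place of code of your own. Each camera call takes 0.05 s, during which the arm holds its last target. There are 200 camera calls.

## Working session

There is one attempt and no reset: what is moved stays moved. The work goes in short steps, Python scripts to look and compute and a tool call to move; the robot and the scene stay as the last step left them, time stands still between calls to the robot, and variables do not carry over. Pictures are saved under pics/ and viewed, at most 10 in all, crops included, and the job is handed in when it is done.

Besides the shell and the picture viewer there is one more tool, called after "Request:" as name(argument=value, ...) on one line, values as JSON. jog_arm: Moves the arm, as the interface text tells. Its arguments: {"type":"object","properties":{"targets":{"type":"array","items":{"type":"object","properties":{"twist":{"type":"array","items":{"type":"number"}},"offset":{"type":"array","items":{"type":"number"}},"claw":{"type":"number"}}}}},"required":["targets"]}

```bash
mkdir -p pics
cat > h.py <<'E'
import numpy as np, cv2
from rig import robot
def cam(n):
    c=robot.read_camera(n); np.savez(f'{n}.npz',**{k:np.array(v) for k,v in c.items()}); return c
def K(c):
    f=210/np.tan(np.radians(float(c['fovy']))/2)
    return np.array([[f,0,float(c['cx'])],[0,f,float(c['cy'])],[0,0,1]])
def topix(c,pts):
    T=np.linalg.inv(c['extrinsics']); 
    return cv2.projectPoints(np.float64(pts),cv2.Rodrigues(T[:3,:3])[0],T[:3,3],K(c),np.float64(c['dist']))[0][:,0]
def plane(c,px,z):
    "pixel -> world point on the plane of height z"
    u=cv2.undistortPoints(np.float64(px).reshape(-1,1,2),K(c),np.float64(c['dist']))[:,0]
    E=c['extrinsics']; d=np.c_[u,np.ones(len(u))]@E[:3,:3].T; o=E[:3,3]
    return o+d*((z-o[2])/d[:,2])[:,None]
def rectified(c,x0,x1,y0,y1,z,s):
    "overhead map at height z, s px per m; up=+x, left=+y"
    xs=np.arange(x1,x0,-1/s); ys=np.arange(y1,y0,-1/s)
    Y,X=np.meshgrid(ys,xs); p=topix(c,np.stack([X,Y,0*X+z],-1).reshape(-1,3)).reshape(*X.shape,2).astype(np.float32)
    return cv2.remap(c['frame'],p[...,0],p[...,1],cv2.INTER_LINEAR)
def save(n,im): cv2.imwrite(f'pics/{n}.png',im[...,::-1])
E
python3 - <<'E'
from h import *
s=robot.state(); print(s['t'],s['eef_pos'],s['orientation'],s['finger_gap'],robot.finger_overhang)
for n in('top','scene'):
    c=cam(n); print(n,c['extrinsics'].round(3).tolist(),c['fovy'],c['dist']); save(n,c['frame'])
E
```

```text
0.0 [0.15897936 0.65581785 0.23193368] [[-9.71845376e-01  2.35619327e-01 -3.11803246e-04]
 [ 2.35619527e-01  9.71844797e-01 -1.06270189e-03]
 [ 5.26312586e-05 -1.10624885e-03 -9.99999387e-01]] 0.09293270348807994 0.014
top [[0.019, -0.979, 0.203, 0.368], [-1.0, -0.018, 0.006, -0.061], [-0.003, -0.203, -0.979, 0.992], [0.0, 0.0, 0.0, 1.0]] 51.00834365695637 [-0.06443318  0.          0.          0.          0.        ]
scene [[0.485, 0.603, -0.633, 1.225], [0.874, -0.331, 0.355, -0.428], [0.004, -0.725, -0.688, 0.769], [0.0, 0.0, 0.0, 1.0]] 44.411020601865395 [0.05337427 0.         0.         0.         0.        ]
```

View pics/top.png

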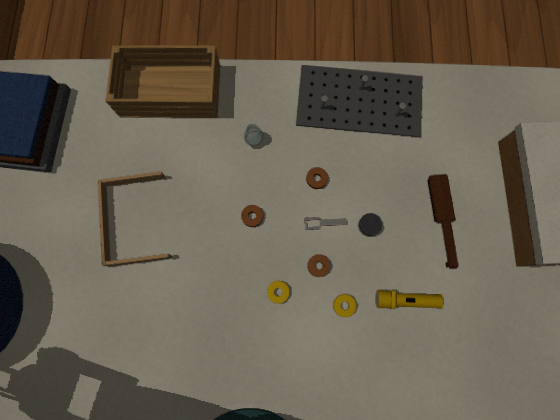

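View pics/scene.png

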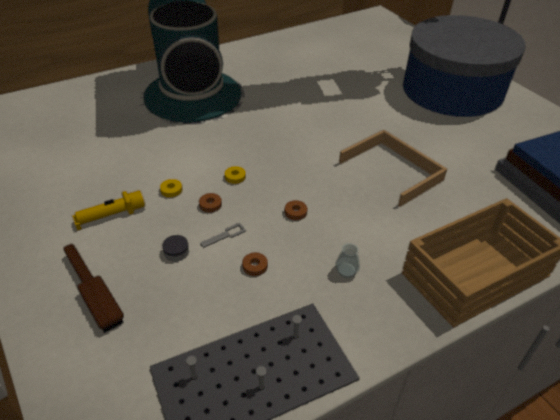

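The top view shows three brown rings at (317,178), (252,216) and (319,265). The look-alikes are two yellow rings at (278,292) and (345,305) and the holeless tin at (370,225). The holder, with its mouth to the right, has corners at about (100,182) and (106,264). I'll check this in an overhead map.

Run:
```python
from h import *
c=np.load('top.npz')
print('rings',plane(c,[[317,178],[252.5,215.5],[319,265.5],[278,292],[345,305]],.016).round(4).tolist())
print('holder top',plane(c,[[162,175],[100,181],[105,265],[170,257]],.036).round(4).tolist())
m=rectified(c,.28,.68,-.26,.44,.016,1100)
for i,x in enumerate(np.arange(.65,.28,-.05)): 
    r=int((.68-x)*1100); cv2.line(m,(0,r),(8,r),(255,0,0),1); cv2.putText(m,f'{x:.2f}',(10,r+4),0,.35,(255,0,0))
for y in np.arange(.4,-.26,-.05):
    r=int((.44-y)*1100); cv2.line(m,(r,0),(r,8),(255,0,0),1); cv2.putText(m,f'{y:.2f}',(r-12,20),0,.35,(255,0,0))
save('map',m); print(m.shape)
```

```text
rings [[0.6385, -0.1404, 0.016], [0.5483, 0.005, 0.016], [0.4388, -0.1451, 0.016], [0.3797, -0.0558, 0.016], [0.3542, -0.2018, 0.016]]
holder top [[0.634, 0.2116, 0.036], [0.6178, 0.3533, 0.036], [0.4287, 0.3231, 0.036], [0.4494, 0.1807, 0.036]]
(440, 770, 3)
```

View pics/map.png

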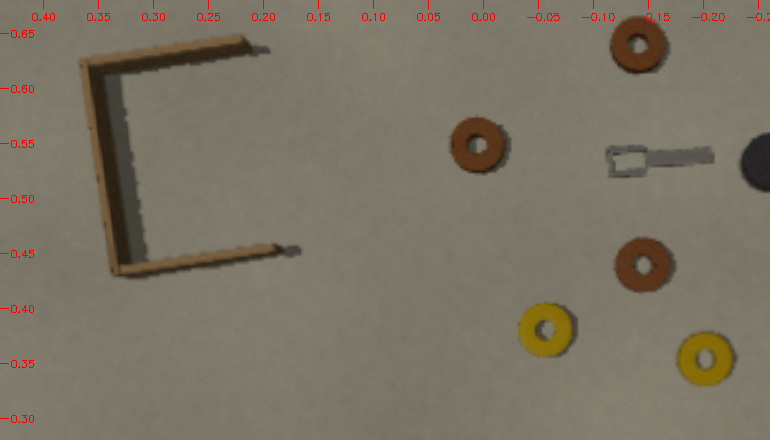

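```bash
cat >> h.py <<'E'
from scipy.spatial.transform import Rotation as R
def plan(wps,claw):
    "wps: (x,y,z,heading deg of tool x from world +y, ccw+) -> rows relative to the present pose"
    s=robot.state(); R0=R.from_matrix(s['orientation']); p0=np.array(s['eef_pos'])
    print('t',round(s['t'],2),'p',p0.round(4),'F',np.round(s['wrist_force'],1))
    for x,y,z,a in wps:
        a=np.radians(a+90); tx=[np.cos(a),np.sin(a),0]; tz=[0,0,-1]
        D=R.from_matrix(np.c_[tx,np.cross(tz,tx),tz])
        print('{"twist":',(R0.inv()*D).as_rotvec(degrees=True).round(1).tolist(),',"offset":',(R0.inv().apply(np.array([x,y,z])-p0)*1e3).round().tolist(),f',"claw":{claw}}}')
E
python3 - <<'E'
from h import *
plan([(.551,-.04,.2,4),(.551,-.04,.04,4)],189)
c=np.load('top.npz')
print('vase, pegs, opener, holder inner at shelf',plane(c,[[256,142],[324,104],[305,224]],0).round(3).tolist())
# wall tops by depth
z=c['range_z']; v,u=np.mgrid[150:290,80:190]; v=v.ravel();u=u.ravel()
n=cv2.undistortPoints(np.float64(np.c_[u,v]).reshape(-1,1,2),K(c),np.float64(c['dist']))[:,0]
P=(np.c_[n,np.ones(len(n))]*z[v,u][:,None])@c['extrinsics'][:3,:3].T+c['extrinsics'][:3,3]
k=(P[:,2]>.029)&(P[:,2]<.045); w=P[k,:2].astype(np.float32); print(len(w),cv2.minAreaRect(w)); print(cv2.boxPoints(cv2.minAreaRect(w)).round(4).tolist())
E
```

```text
t 0.1 p [0.159  0.6558 0.232 ] F [ 0.3 -0.2 -0.5]
{"twist": [-0.1, 0.0, 72.4] ,"offset": [-545.0, -584.0, 33.0] ,"claw":189}
{"twist": [-0.1, 0.0, 72.4] ,"offset": [-545.0, -584.0, 193.0] ,"claw":189}
vase, pegs, opener, holder inner at shelf [[0.729, 0.003, 0.0], [0.829, -0.159, 0.0], [0.534, -0.114, 0.0]]
904 ((0.5360312461853027, 0.2732726037502289), (0.19856229424476624, 0.1480523645877838), 8.691182136535645)
[[0.42669999599456787, 0.3314000070095062], [0.44909998774528503, 0.1851000040769577], [0.6453999876976013, 0.2151000052690506], [0.6230000257492065, 0.36149999499320984]]
```

Request:
jog_arm(targets=[{"twist": [0, 0, 10], "offset": [-42, -45, 3], "claw": 189}, {"twist": [0, 0, 20], "offset": [-84, -90, 6], "claw": 189}, {"twist": [0, 0, 30], "offset": [-126, -135, 9], "claw": 189}, {"twist": [0, 0, 40], "offset": [-168, -180, 12], "claw": 189}, {"twist": [0, 0, 50], "offset": [-210, -225, 15], "claw": 189}, {"twist": [0, 0, 60], "offset": [-252, -270, 18], "claw": 189}, {"twist": [0, 0, 70], "offset": [-294, -315, 21], "claw": 189}, {"twist": [0, 0, 72.4], "offset": [-336, -360, 24], "claw": 189}])

```text
t: 1.1
eef_pos: [0.4012, 0.2251, 0.2085]
orientation: [[-0.066, 0.998, 0.0], [0.998, 0.066, 0.0], [0.0, 0.0, -1.0]]
wrist_force: [1.0, 0.0, -0.9]
finger_gap: 0.0246
gripper_force: 0.0
```

Run:
```python
from h import *
plan([(.551,-.04,.15,4),(.551,-.04,.018,4)],189); print(robot.state()['finger_gap'])
```

```text
t 1.1 p [0.4012 0.2251 0.2085] F [ 1.   0.  -0.9]
{"twist": [0.0, -0.0, -0.2] ,"offset": [-274.0, 132.0, 59.0] ,"claw":189}
{"twist": [0.0, -0.0, -0.2] ,"offset": [-274.0, 132.0, 191.0] ,"claw":189}
0.024621562157948217
```

Request:
jog_arm(targets=[{"twist": [0, 0, 0], "offset": [-55, 26, 12], "claw": 189}, {"twist": [0, 0, 0], "offset": [-110, 53, 24], "claw": 189}, {"twist": [0, 0, 0], "offset": [-165, 79, 35], "claw": 189}, {"twist": [0, 0, 0], "offset": [-220, 106, 47], "claw": 189}, {"twist": [0, 0, 0], "offset": [-274, 132, 59], "claw": 189}, {"twist": [0, 0, 0], "offset": [-274, 132, 59], "claw": 189}])

```text
t: 1.85
eef_pos: [0.5518, -0.0401, 0.1478]
orientation: [[-0.066, 0.998, -0.003], [0.998, 0.066, -0.0], [0.0, -0.003, -1.0]]
wrist_force: [-0.0, 0.8, -1.2]
finger_gap: 0.0237
gripper_force: 0.0
```

Run:
```python
from h import *
c=cam('wrist'); save('w1',c['frame'])
plan([(.551,-.04,.018,4)],189); print(topix(c,[[.5483,.005,.016],[.5483,.030,.016],[.551,-.04,.0]]).round(0))
```

```text
t 1.9 p [ 0.5513 -0.0385  0.1485] F [0.7 0.4 0.3]
{"twist": [-0.1, -0.0, -0.2] ,"offset": [-2.0, -0.0, 130.0] ,"claw":189}
[[276. 147.]
 [278. 112.]
 [276. 199.]]
```

View pics/w1.png

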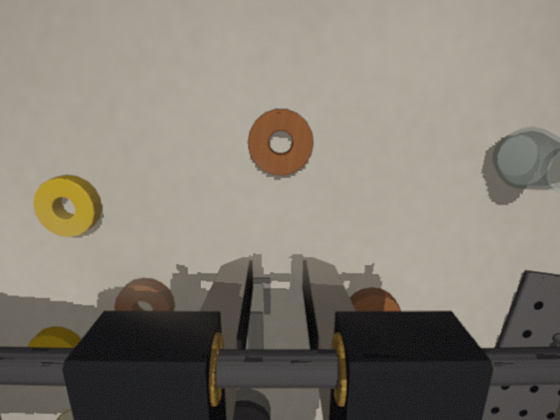

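Request:
jog_arm(targets=[{"twist": [0, 0, 0], "offset": [-1, 0, 45], "claw": 189}, {"twist": [0, 0, 0], "offset": [-2, 0, 90], "claw": 189}, {"twist": [0, 0, 0], "offset": [-2, 0, 120], "claw": 189}, {"twist": [0, 0, 0], "offset": [-2, 0, 130], "claw": 189}, {"twist": [0, 0, 0], "offset": [4, 0, 130], "claw": 189}, {"twist": [0, 0, 0], "offset": [10, 0, 130], "claw": 189}, {"twist": [0, 0, 0], "offset": [20, 0, 130], "claw": 189}, {"twist": [0, 0, 0], "offset": [32, 0, 130], "claw": 189}])

```text
t: 2.9
eef_pos: [0.5495, -0.0045, 0.0203]
orientation: [[-0.069, 0.998, 0.001], [0.998, 0.069, -0.0], [-0.0, 0.001, -1.0]]
wrist_force: [-0.0, -1.1, 0.4]
finger_gap: 0.0244
gripper_force: 0.3
```

Run:
```python
from h import *
plan([(.534,.270,.018,4)],189)
```

```text
t 2.9 p [ 0.5495 -0.0045  0.0203] F [-0.  -1.1  0.4]
{"twist": [0.1, 0.0, -0.0] ,"offset": [275.0, 4.0, 2.0] ,"claw":189}
```

Contact, at low force. Pushing on.

Request:
jog_arm(targets=[{"twist": [0, 0, 0], "offset": [14, 0, 1], "claw": 189}, {"twist": [0, 0, 0], "offset": [28, 0, 1], "claw": 189}, {"twist": [0, 0, 0], "offset": [42, 1, 1], "claw": 189}, {"twist": [0, 0, 0], "offset": [56, 1, 1], "claw": 189}, {"twist": [0, 0, 0], "offset": [70, 1, 1], "claw": 189}, {"twist": [0, 0, 0], "offset": [84, 1, 1], "claw": 189}, {"twist": [0, 0, 0], "offset": [98, 2, 1], "claw": 189}, {"twist": [0, 0, 0], "offset": [112, 2, 1], "claw": 189}])

```text
t: 3.9
eef_pos: [0.5434, 0.1075, 0.0187]
orientation: [[-0.069, 0.998, 0.0], [0.998, 0.069, 0.0], [0.0, 0.0, -1.0]]
wrist_force: [-0.2, 0.4, 0.8]
finger_gap: 0.0246
gripper_force: 0.2
```

Request:
jog_arm(targets=[{"twist": [0, 0, 0], "offset": [14, 0, 0], "claw": 189}, {"twist": [0, 0, 0], "offset": [28, 0, 0], "claw": 189}, {"twist": [0, 0, 0], "offset": [42, 1, 0], "claw": 189}, {"twist": [0, 0, 0], "offset": [56, 1, 0], "claw": 189}, {"twist": [0, 0, 0], "offset": [70, 1, 0], "claw": 189}, {"twist": [0, 0, 0], "offset": [84, 1, 0], "claw": 189}, {"twist": [0, 0, 0], "offset": [98, 2, 0], "claw": 189}, {"twist": [0, 0, 0], "offset": [108, 2, 0], "claw": 189}])

```text
t: 4.9
eef_pos: [0.5379, 0.2154, 0.0186]
orientation: [[-0.07, 0.998, -0.0], [0.998, 0.07, -0.0], [-0.0, -0.0, -1.0]]
wrist_force: [-0.1, 0.0, 0.3]
finger_gap: 0.0243
gripper_force: 0.3
```

Run:
```python
from h import *
plan([(.534,.270,.018,4)],189)
c=cam('top'); save('t2',rectified(c,.28,.75,-.26,.44,.016,1100))
```

```text
t 4.9 p [0.5379 0.2154 0.0186] F [-0.1  0.   0.3]
{"twist": [-0.0, 0.0, -0.0] ,"offset": [55.0, -0.0, 1.0] ,"claw":189}
```

View pics/t2.png

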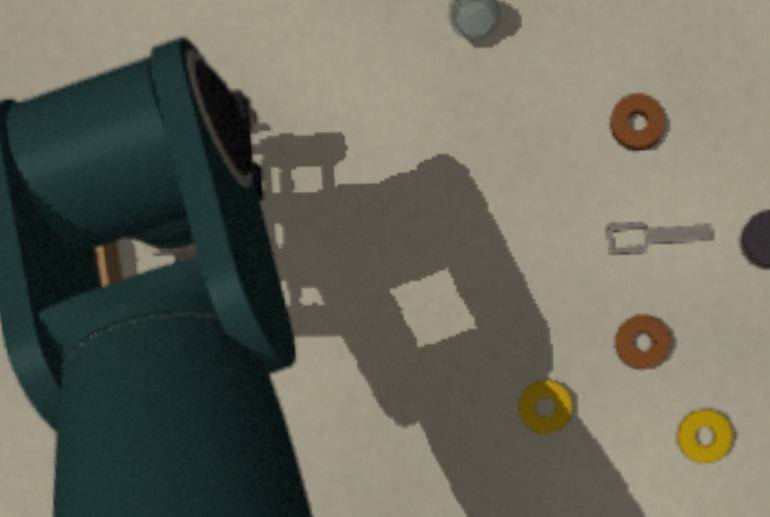

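The arm hides the pushed ring, but its old place at (478,222) is empty and the rest is unmoved. I'll finish the push and back off.

Request:
jog_arm(targets=[{"twist": [0, 0, 0], "offset": [13, 0, 0], "claw": 189}, {"twist": [0, 0, 0], "offset": [26, 0, 0], "claw": 189}, {"twist": [0, 0, 0], "offset": [38, 0, 0], "claw": 189}, {"twist": [0, 0, 0], "offset": [48, 0, 0], "claw": 189}, {"twist": [0, 0, 0], "offset": [55, 0, 0], "claw": 189}, {"twist": [0, 0, 0], "offset": [45, 0, 0], "claw": 189}, {"twist": [0, 0, 0], "offset": [20, 0, 0], "claw": 189}, {"twist": [0, 0, 0], "offset": [-10, 0, -30], "claw": 189}])

```text
t: 5.95
eef_pos: [0.5374, 0.2028, 0.0469]
orientation: [[-0.07, 0.998, -0.004], [0.998, 0.07, -0.001], [-0.001, -0.004, -1.0]]
wrist_force: [0.7, -0.1, 0.8]
finger_gap: 0.0238
gripper_force: 0.0
```

Request:
jog_arm(targets=[{"twist": [0, 0, 0], "offset": [-50, 0, -40], "claw": 189}, {"twist": [0, 0, 0], "offset": [-90, 0, -80], "claw": 189}, {"twist": [0, 0, 0], "offset": [-130, 0, -120], "claw": 189}, {"twist": [0, 0, 0], "offset": [-170, 0, -130], "claw": 189}, {"twist": [0, 0, 0], "offset": [-170, 0, -130], "claw": 189}])

```text
t: 6.58
eef_pos: [0.5506, 0.0321, 0.1798]
orientation: [[-0.066, 0.998, 0.002], [0.998, 0.066, -0.0], [-0.001, 0.002, -1.0]]
wrist_force: [-0.1, 0.4, 0.0]
finger_gap: 0.0239
gripper_force: 0.0
```

Run:
```python
from h import *
c=cam('wrist'); save('w2',c['frame'])
ctr=np.array([.5366,.2693]); h=np.array([-.151,.9885]); y=np.array([-.9885,-.151])
ring=topix(c,[[.532,.299,.016]]); print('expected ring',ring.round())
print('inner top corners',topix(c,[[*(ctr+a*h+b*y),.036] for a,b in((-.07,.09),(.07,.09),(.07,-.09),(-.07,-.09))]).round())
plan([(.645,-.185,.15,8),(.645,-.185,.018,8)],189)
```

```text
expected ring [[ 275. -186.]]
inner top corners [[ 158.  -21.]
 [ 124. -265.]
 [ 415. -294.]
 [ 417.  -45.]]
t 6.62 p [0.5503 0.0334 0.1789] F [-0.4  0.9 -0.8]
{"twist": [0.0, 0.0, -4.2] ,"offset": [-224.0, 80.0, 29.0] ,"claw":189}
{"twist": [0.0, 0.0, -4.2] ,"offset": [-224.0, 80.0, 161.0] ,"claw":189}
```

View pics/w2.png

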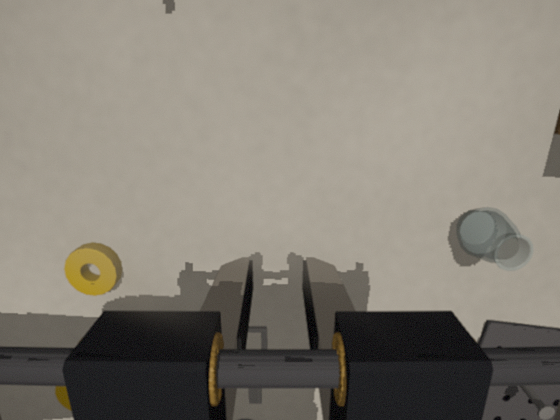

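No brown ring was left in the path and everything else is in place. Next is the far ring.

Request:
jog_arm(targets=[{"twist": [0, 0, -1], "offset": [-50, 18, 8], "claw": 189}, {"twist": [0, 0, -2], "offset": [-100, 36, 16], "claw": 189}, {"twist": [0, 0, -3], "offset": [-150, 54, 24], "claw": 189}, {"twist": [0, 0, -4.2], "offset": [-195, 70, 29], "claw": 189}, {"twist": [0, 0, -4.2], "offset": [-224, 80, 40], "claw": 189}, {"twist": [0, 0, -4.2], "offset": [-224, 80, 90], "claw": 189}, {"twist": [0, 0, -4.2], "offset": [-224, 80, 115], "claw": 189}, {"twist": [0, 0, -4.2], "offset": [-224, 80, 115], "claw": 189}])

```text
t: 7.62
eef_pos: [0.6445, -0.1819, 0.0608]
orientation: [[-0.143, 0.99, -0.004], [0.99, 0.143, 0.002], [0.002, -0.004, -1.0]]
wrist_force: [0.1, -0.1, 0.8]
finger_gap: 0.0239
gripper_force: 0.0
```

Run:
```python
from h import *
c=cam('wrist')
hsv=cv2.cvtColor(c['frame'],cv2.COLOR_RGB2HSV); m=cv2.inRange(hsv,(3,100,60),(15,255,255)); m[300:]=0
n,l,st,ce=cv2.connectedComponentsWithStats(m)
for i in range(1,n):
    if st[i,4]>200:
        x,y,w,hh,a=st[i]; print(st[i], plane(c,[[x+w/2-.5,y+hh/2-.5]],.014).round(4))
plan([(.646,-.185,.018,8),(.589,.235,.018,8)],189)
```

```text
[ 240  125   91   93 5797] [[ 0.6429 -0.1379  0.014 ]]
t 7.67 p [ 0.6455 -0.1822  0.063 ] F [0.8 0.3 0.4]
{"twist": [-0.1, -0.1, 0.2] ,"offset": [-3.0, 0.0, 45.0] ,"claw":189}
{"twist": [-0.1, -0.1, 0.2] ,"offset": [421.0, 4.0, 45.0] ,"claw":189}
```

Request:
jog_arm(targets=[{"twist": [0, 0, 0], "offset": [-3, 4, 25], "claw": 189}, {"twist": [0, 0, 0], "offset": [-3, 4, 45], "claw": 189}, {"twist": [0, 0, 0], "offset": [5, 4, 45], "claw": 189}, {"twist": [0, 0, 0], "offset": [12, 4, 45], "claw": 189}, {"twist": [0, 0, 0], "offset": [20, 4, 45], "claw": 189}, {"twist": [0, 0, 0], "offset": [32, 4, 45], "claw": 189}, {"twist": [0, 0, 0], "offset": [45, 4, 45], "claw": 189}, {"twist": [0, 0, 0], "offset": [59, 4, 45], "claw": 189}])

```text
t: 8.68
eef_pos: [0.6412, -0.123, 0.0188]
orientation: [[-0.142, 0.99, 0.0], [0.99, 0.142, 0.0], [-0.0, 0.0, -1.0]]
wrist_force: [-0.2, -0.5, -0.1]
finger_gap: 0.0237
gripper_force: 0.3
```

Run:
```python
from h import *
plan([(.589,.235,.018,8)],189)
```

```text
t 8.68 p [ 0.6412 -0.123   0.0188] F [-0.2 -0.5 -0.1]
{"twist": [0.0, 0.0, 0.2] ,"offset": [362.0, -1.0, 1.0] ,"claw":189}
```

Request:
jog_arm(targets=[{"twist": [0, 0, 0], "offset": [14, 0, 0], "claw": 189}, {"twist": [0, 0, 0], "offset": [28, 0, 0], "claw": 189}, {"twist": [0, 0, 0], "offset": [42, 0, 0], "claw": 189}, {"twist": [0, 0, 0], "offset": [56, 0, 0], "claw": 189}, {"twist": [0, 0, 0], "offset": [70, 0, 0], "claw": 189}, {"twist": [0, 0, 0], "offset": [84, 0, 0], "claw": 189}, {"twist": [0, 0, 0], "offset": [98, 0, 0], "claw": 189}, {"twist": [0, 0, 0], "offset": [112, 0, 0], "claw": 189}])

```text
t: 9.68
eef_pos: [0.6253, -0.0123, 0.0186]
orientation: [[-0.142, 0.99, -0.0], [0.99, 0.142, -0.0], [-0.0, -0.0, -1.0]]
wrist_force: [-0.7, -0.9, 0.6]
finger_gap: 0.0243
gripper_force: 0.3
```

Request:
jog_arm(targets=[{"twist": [0, 0, 0], "offset": [14, 0, 0], "claw": 189}, {"twist": [0, 0, 0], "offset": [28, 0, 0], "claw": 189}, {"twist": [0, 0, 0], "offset": [42, 0, 0], "claw": 189}, {"twist": [0, 0, 0], "offset": [56, 0, 0], "claw": 189}, {"twist": [0, 0, 0], "offset": [70, 0, 0], "claw": 189}, {"twist": [0, 0, 0], "offset": [84, 0, 0], "claw": 189}, {"twist": [0, 0, 0], "offset": [98, 0, 0], "claw": 189}, {"twist": [0, 0, 0], "offset": [112, 0, 0], "claw": 189}])

```text
t: 10.68
eef_pos: [0.6093, 0.0986, 0.0186]
orientation: [[-0.142, 0.99, 0.0], [0.99, 0.142, 0.0], [0.0, 0.0, -1.0]]
wrist_force: [-0.1, -0.2, 0.2]
finger_gap: 0.0242
gripper_force: 0.3
```

Run:
```python
from h import *
plan([(.589,.235,.018,8)],189)
c=cam('wrist'); print(topix(c,[[.638,.216,.036]]),'wall end inner corner expected')
save('w3',c['frame'])
```

```text
t 10.68 p [0.6093 0.0986 0.0186] F [-0.1 -0.2  0.2]
{"twist": [0.0, -0.0, 0.2] ,"offset": [138.0, -1.0, 1.0] ,"claw":189}
[[415.16657443   1.70521551]] wall end inner corner expected
```

View pics/w3.png

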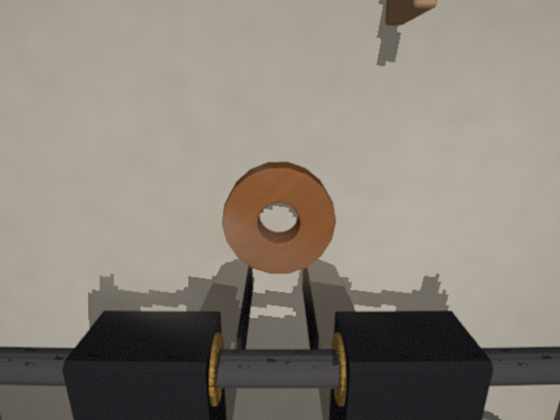

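The ring sits centred in the finger cradle at (279,217), and the wall end at (388-436, 0-25) is well clear to the right.

Request:
jog_arm(targets=[{"twist": [0, 0, 0], "offset": [14, 0, 0], "claw": 189}, {"twist": [0, 0, 0], "offset": [28, 0, 0], "claw": 189}, {"twist": [0, 0, 0], "offset": [42, 0, 0], "claw": 189}, {"twist": [0, 0, 0], "offset": [56, 0, 0], "claw": 189}, {"twist": [0, 0, 0], "offset": [70, 0, 0], "claw": 189}, {"twist": [0, 0, 0], "offset": [84, 0, 0], "claw": 189}, {"twist": [0, 0, 0], "offset": [96, 0, 0], "claw": 189}, {"twist": [0, 0, 0], "offset": [104, 0, 0], "claw": 189}])

```text
t: 11.72
eef_pos: [0.5946, 0.2014, 0.0186]
orientation: [[-0.143, 0.99, -0.0], [0.99, 0.143, -0.0], [-0.0, -0.0, -1.0]]
wrist_force: [0.2, -0.4, -0.7]
finger_gap: 0.0241
gripper_force: 0.1
```

Run:
```python
from h import *
plan([(.589,.235,.018,8)],189)
c=cam('wrist'); save('w4',c['frame'])
```

```text
t 11.72 p [0.5946 0.2014 0.0186] F [ 0.2 -0.4 -0.7]
{"twist": [-0.0, 0.0, 0.2] ,"offset": [34.0, -1.0, 1.0] ,"claw":189}
```

View pics/w4.png

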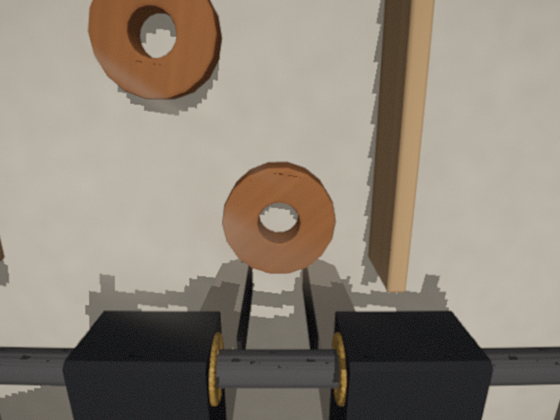

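Both rings are inside and flat, one at (155,35) and the other at (279,217). The wall at (372-410) is clear of the fingers. I'll push a little further and retreat.

Request:
jog_arm(targets=[{"twist": [0, 0, 0], "offset": [11, 0, 0], "claw": 189}, {"twist": [0, 0, 0], "offset": [21, 0, 0], "claw": 189}, {"twist": [0, 0, 0], "offset": [29, 0, 0], "claw": 189}, {"twist": [0, 0, 0], "offset": [34, 0, 0], "claw": 189}, {"twist": [0, 0, 0], "offset": [25, 0, 0], "claw": 189}, {"twist": [0, 0, 0], "offset": [5, 0, 0], "claw": 189}, {"twist": [0, 0, 0], "offset": [-20, 0, -40], "claw": 189}, {"twist": [0, 0, 0], "offset": [-50, 0, -100], "claw": 189}])

```text
t: 12.78
eef_pos: [0.6008, 0.1508, 0.1143]
orientation: [[-0.142, 0.99, -0.003], [0.99, 0.142, -0.001], [-0.0, -0.003, -1.0]]
wrist_force: [0.8, 0.3, 0.2]
finger_gap: 0.024
gripper_force: 0.0
```

Run:
```python
from h import *
plan([(.431,-.187,.12,-14)],189)
```

```text
t 12.78 p [0.6008 0.1508 0.1143] F [0.8 0.3 0.2]
{"twist": [-0.2, 0.1, 22.1] ,"offset": [-310.0, -216.0, -5.0] ,"claw":189}
```

Request:
jog_arm(targets=[{"twist": [0, 0, 3], "offset": [-44, -30, -10], "claw": 189}, {"twist": [0, 0, 6], "offset": [-88, -61, -10], "claw": 189}, {"twist": [0, 0, 10], "offset": [-133, -92, -10], "claw": 189}, {"twist": [0, 0, 14], "offset": [-178, -124, -10], "claw": 189}, {"twist": [0, 0, 18], "offset": [-223, -155, -10], "claw": 189}, {"twist": [0, 0, 22], "offset": [-268, -186, -10], "claw": 189}, {"twist": [0, 0, 22], "offset": [-310, -216, 10], "claw": 189}, {"twist": [0, 0, 22], "offset": [-310, -216, 50], "claw": 189}])

```text
t: 13.78
eef_pos: [0.4305, -0.1883, 0.0654]
orientation: [[0.244, 0.97, 0.003], [0.97, -0.244, -0.002], [-0.001, 0.003, -1.0]]
wrist_force: [1.0, 0.5, -0.0]
finger_gap: 0.0239
gripper_force: 0.0
```

Run:
```python
from h import *
c=cam('wrist')
hsv=cv2.cvtColor(c['frame'],cv2.COLOR_RGB2HSV); m=cv2.inRange(hsv,(3,100,60),(15,255,255)); m[300:]=0
n,l,st,ce=cv2.connectedComponentsWithStats(m)
for i in range(1,n):
    if st[i,4]>200:
        x,y,w,hh,a=st[i]; print(st[i], plane(c,[[x+w/2-.5,y+hh/2-.5]],.014).round(4))
plan([(.431,-.187,.018,-14),(.503,.1015,.018,-14)],189)
```

```text
[ 230  118   90   91 5621] [[ 0.4416 -0.1422  0.014 ]]
t 13.82 p [ 0.4286 -0.186   0.0591] F [-2.6  1.2 -6.9]
{"twist": [-0.2, -0.0, -0.1] ,"offset": [-0.0, 3.0, 41.0] ,"claw":189}
{"twist": [-0.2, -0.0, -0.1] ,"offset": [297.0, 2.0, 41.0] ,"claw":189}
```

Request:
jog_arm(targets=[{"twist": [0, 0, 0], "offset": [0, 1, 25], "claw": 189}, {"twist": [0, 0, 0], "offset": [0, 1, 45], "claw": 189}, {"twist": [0, 0, 0], "offset": [7, 1, 45], "claw": 189}, {"twist": [0, 0, 0], "offset": [14, 1, 45], "claw": 189}, {"twist": [0, 0, 0], "offset": [22, 1, 45], "claw": 189}, {"twist": [0, 0, 0], "offset": [34, 1, 45], "claw": 189}, {"twist": [0, 0, 0], "offset": [47, 1, 45], "claw": 189}, {"twist": [0, 0, 0], "offset": [61, 1, 45], "claw": 189}])

```text
t: 14.82
eef_pos: [0.4476, -0.1244, 0.0197]
orientation: [[0.239, 0.971, 0.0], [0.971, -0.239, 0.0], [0.0, 0.0, -1.0]]
wrist_force: [0.1, -0.1, 0.2]
finger_gap: 0.024
gripper_force: 0.2
```

Request:
jog_arm(targets=[{"twist": [0, 0, 0], "offset": [14, 0, 0], "claw": 189}, {"twist": [0, 0, 0], "offset": [28, 0, 0], "claw": 189}, {"twist": [0, 0, 0], "offset": [42, 0, 0], "claw": 189}, {"twist": [0, 0, 0], "offset": [56, 0, 0], "claw": 189}, {"twist": [0, 0, 0], "offset": [70, 0, 0], "claw": 189}, {"twist": [0, 0, 0], "offset": [84, 0, 0], "claw": 189}, {"twist": [0, 0, 0], "offset": [98, 0, 0], "claw": 189}, {"twist": [0, 0, 0], "offset": [112, 0, 0], "claw": 189}])

```text
t: 15.82
eef_pos: [0.4743, -0.0157, 0.0195]
orientation: [[0.239, 0.971, -0.0], [0.971, -0.239, -0.0], [-0.0, -0.0, -1.0]]
wrist_force: [-0.6, -1.4, -0.0]
finger_gap: 0.024
gripper_force: 0.2
```

Run:
```python
from h import *
s=robot.state(); R0=s['orientation']; a=np.degrees(np.arctan2(-R0[0][0],R0[1][0])); print(a)
p=np.array(s['eef_pos'][:2]); r=p+.0294*np.array(R0)[:2,0]; print('ring',r)
# ring path: curve to lane then along it
lane=np.array([.492,.250]); h=np.array([-.151,.9885])
u=lambda a:np.array([-np.sin(np.radians(a)),np.cos(np.radians(a))])
end=lane-.12*h; print('lane start',end); w=[]
for k in range(1,9):
    f=k/8; q=r+(end-r)*f; aa=-14+22.5*max(0,f-.25)/.75; w.append((*(q-.0294*u(aa)),.018,aa))
plan(w,189)
```

```text
-13.822619927503737
ring [0.48133372 0.01282388]
lane start [0.51012 0.13138]
t 15.82 p [ 0.4743 -0.0157  0.0195] F [-0.6 -1.4 -0. ]
{"twist": [-0.0, 0.0, 0.2] ,"offset": [15.0, -0.0, 2.0] ,"claw":189}
{"twist": [-0.0, 0.0, 0.2] ,"offset": [31.0, -0.0, 2.0] ,"claw":189}
{"twist": [-0.0, 0.0, -3.6] ,"offset": [46.0, 2.0, 2.0] ,"claw":189}
{"twist": [-0.0, 0.0, -7.3] ,"offset": [61.0, 4.0, 2.0] ,"claw":189}
{"twist": [-0.0, 0.0, -11.1] ,"offset": [77.0, 5.0, 2.0] ,"claw":189}
{"twist": [-0.0, 0.0, -14.8] ,"offset": [92.0, 7.0, 2.0] ,"claw":189}
{"twist": [-0.0, 0.0, -18.6] ,"offset": [108.0, 9.0, 2.0] ,"claw":189}
{"twist": [-0.0, 0.0, -22.3] ,"offset": [124.0, 11.0, 2.0] ,"claw":189}
```

Request:
jog_arm(targets=[{"twist": [0, 0, 0], "offset": [15, 0, 1], "claw": 189}, {"twist": [0, 0, 0], "offset": [30, 0, 1], "claw": 189}, {"twist": [0, 0, -3.6], "offset": [46, 2, 1], "claw": 189}, {"twist": [0, 0, -7.3], "offset": [61, 4, 1], "claw": 189}, {"twist": [0, 0, -11.1], "offset": [77, 5, 1], "claw": 189}, {"twist": [0, 0, -14.8], "offset": [92, 7, 1], "claw": 189}, {"twist": [0, 0, -18.6], "offset": [108, 9, 1], "claw": 189}, {"twist": [0, 0, -22.3], "offset": [124, 11, 1], "claw": 189}])

```text
t: 16.82
eef_pos: [0.5148, 0.1022, 0.0185]
orientation: [[-0.152, 0.988, -0.0], [0.988, 0.152, -0.0], [-0.0, -0.0, -1.0]]
wrist_force: [-0.4, 0.1, -0.1]
finger_gap: 0.0241
gripper_force: 0.1
```

Run:
```python
from h import *
plan([(.496,.221,.018,8.5)],189)
c=cam('wrist'); save('w5',c['frame'])
```

```text
t 16.82 p [0.5148 0.1022 0.0185] F [-0.4  0.1 -0.1]
{"twist": [-0.0, 0.0, 0.2] ,"offset": [120.0, -0.0, 1.0] ,"claw":189}
```

View pics/w5.png

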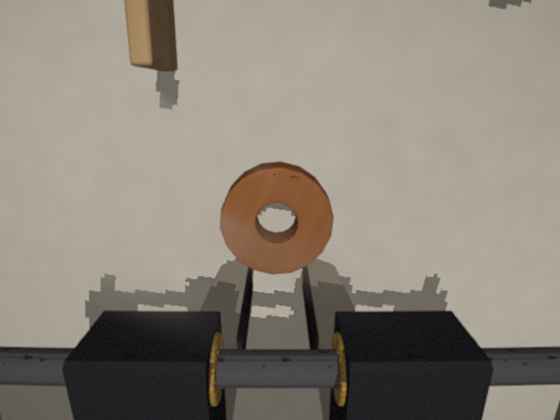

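The ring is centred at (277,217). The left wall's inner edge at about x=176 leaves room for the fingers.

Request:
jog_arm(targets=[{"twist": [0, 0, 0], "offset": [12, 0, 0], "claw": 189}, {"twist": [0, 0, 0], "offset": [24, 0, 0], "claw": 189}, {"twist": [0, 0, 0], "offset": [37, 0, 0], "claw": 189}, {"twist": [0, 0, 0], "offset": [50, 0, 0], "claw": 189}, {"twist": [0, 0, 0], "offset": [63, 0, 0], "claw": 189}, {"twist": [0, 0, 0], "offset": [76, 0, 0], "claw": 189}, {"twist": [0, 0, 0], "offset": [89, 0, 0], "claw": 189}, {"twist": [0, 0, 0], "offset": [101, 0, 0], "claw": 189}])

```text
t: 17.88
eef_pos: [0.4994, 0.2019, 0.0185]
orientation: [[-0.147, 0.989, 0.0], [0.989, 0.147, -0.0], [-0.0, 0.0, -1.0]]
wrist_force: [-0.1, -0.8, -0.6]
finger_gap: 0.0238
gripper_force: 0.1
```

Request:
jog_arm(targets=[{"twist": [0, 0, 0], "offset": [8, 0, 0], "claw": 189}, {"twist": [0, 0, 0], "offset": [15, 0, 0], "claw": 189}, {"twist": [0, 0, 0], "offset": [20, 0, 0], "claw": 189}, {"twist": [0, 0, 0], "offset": [10, 0, 0], "claw": 189}, {"twist": [0, 0, 0], "offset": [-12, 0, 0], "claw": 189}, {"twist": [0, 0, 0], "offset": [-45, 0, -40], "claw": 189}, {"twist": [0, 0, 0], "offset": [-85, 0, -80], "claw": 189}, {"twist": [0, 0, 0], "offset": [-130, 0, -120], "claw": 189}])

```text
t: 18.88
eef_pos: [0.5184, 0.0706, 0.1399]
orientation: [[-0.148, 0.989, 0.0], [0.989, 0.148, -0.0], [-0.0, 0.0, -1.0]]
wrist_force: [0.3, -0.3, 0.3]
finger_gap: 0.0242
gripper_force: 0.0
```

Request:
jog_arm(targets=[{"twist": [0, 0, 0], "offset": [-60, 0, -20], "claw": 189}, {"twist": [0, 0, 0], "offset": [-120, 0, -40], "claw": 189}, {"twist": [0, 0, 0], "offset": [-180, 0, -60], "claw": 189}, {"twist": [0, 0, 0], "offset": [-230, 0, -60], "claw": 189}, {"twist": [0, 0, 0], "offset": [-230, 0, -60], "claw": 189}])

```text
t: 19.5
eef_pos: [0.5521, -0.1587, 0.1983]
orientation: [[-0.143, 0.99, -0.0], [0.99, 0.143, -0.0], [-0.0, -0.001, -1.0]]
wrist_force: [0.1, 0.6, -0.8]
finger_gap: 0.0238
gripper_force: 0.0
```

Run:
```python
from h import *
c=cam('top'); print(robot.state()['t'])
m=rectified(c,.28,.75,-.26,.44,.016,1100); save('t3',m)
ctr=np.array([.5366,.2693]); h=np.array([-.151,.9885]); y=np.array([-.9885,-.151])
hsv=cv2.cvtColor(m,cv2.COLOR_RGB2HSV); b=cv2.inRange(hsv,(3,130,60),(13,255,255))
n,l,st,ce=cv2.connectedComponentsWithStats(b)
for i in range(1,n):
    x,yy,w,hh,a=st[i]
    if a>800: p=np.array([.75-(yy+hh/2)/1100,.44-(x+w/2)/1100]); print(st[i],p.round(4),'holder',((p-ctr)@h).round(4),((p-ctr)@y).round(4))
```

```text
19.55
[ 168  156   56   55 1953] [0.5832 0.2618] holder -0.0144 -0.0449
[ 130  216   54   52 1925] [0.53   0.2973] holder 0.0286 0.0023
[ 184  260   55   52 1920] [0.49   0.2477] holder -0.0143 0.0493
```

View pics/t3.png

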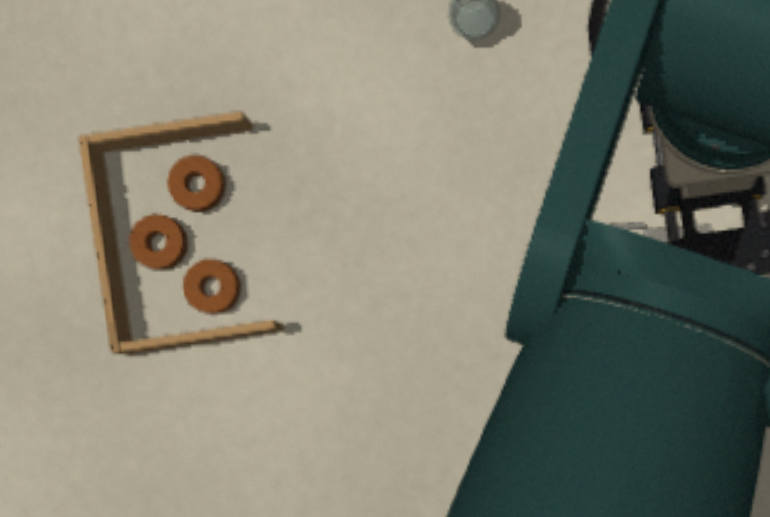

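All three rings, at (196,183), (158,242) and (211,286), lie flat inside the holder with at least 20 mm to spare on every limit. The arm is clear, so I'm handing in.

```bash
python3 -c "
from rig import robot; print(robot.job_done())"
```

```text
the job is handed in; nothing more can be done
None
```

All three wooden rings were pushed flat into the holder and the job was handed in at about 20 s, but no verdict came back; the last picture showed the vase in place, while the arm hid the other objects.

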